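Show the hard drive's label to the webcam

TASK

Our technician is on the video call and has to read the label of the hard drive: draw the drive (the tallest part in the rack) up out of its slot and hold it in front of the webcam, right way up with its label towards the lens, centred in the view and about 15 cm from the lens. The webcam looks slantwise upwards, so lean the drive until its label is square to the view. Finish while holding it there still, and leave the webcam untouched and everything else where it is.

Things in the scene. Friction and masses are not known exactly. Their poses are not given: they have to be found in the camera images.
- drive: 3.5 inch hard drive, a metal slab standing on end in a rack slot: 147 mm tall (z), 102 wide (x), 26 thick (y), about 0.6 kg. Origin: underside centre. Own z points up, y out of the paper label's face, -y out of the green circuit board's face. Its top is 155 mm above the desk; the lowest 34 mm are between slot walls. Grip it across its thickness near the top; lift straight up.
- drive_label (a point): Middle of the drive's label face, 73.5 mm above the drive's underside and 13 mm out along its y; axes as the drive's.
- rack: Fixed grey plastic parts rack, 126 x 200 mm, 42 mm high, floor 8 mm thick. Three upright slots, each 30 mm wide (y) and 110 mm long (x), side by side at y = -64, 0, 64 mm of its frame. Origin: centre of its underside on the desk, z up. Which part stands in which slot varies.
- webcam: Fixed black webcam on a small three-legged stand, about 170 mm high in all, legs within 70 mm of its column. Origin on the desk below the lens, z up; it faces along its own -x (seen from above).
- webcam_head: The webcam's head, a rounded bar 92 mm wide, 30 mm high, 31 mm deep. Origin: centre of the lens front, 150 mm above the desk. It looks along its own -x, which points 25 degrees upwards; its y is level, its z is the upward direction of the picture (leaning 25 degrees back from vertical).
- adapter: Black power adapter standing in a rack slot, 100 mm tall (z), 55 mm wide, 26 mm thick (y). Origin at its underside centre. Leave it.
- switch: Dark steel network switch standing in a rack slot, 85 mm tall (z), 95 mm wide, 26 mm thick (y), ports on top. Origin at its underside centre. Leave it.
- ssd: Small flat solid-state drive lying on the desk, 100 x 70 x 8 mm. Origin at its underside centre. Leave it.
- mouse: Black computer mouse, 105 x 60 x 26 mm, on the desk. Origin at its underside centre. Leave it.
- screwdriver: Screwdriver with a black handle, 170 mm long, lying on the desk along its x. Leave it.
- mug: White ceramic mug, 80 mm across, 92 mm high, on the desk. Origin at its underside centre. Leave it.
- notes: Pad of sticky notes, 76 x 76 x 16 mm, on the desk. Origin at its underside centre. Leave it.
Things that resemble listed ones, but are neither listed nor needed, are in the scene too. Of the things shaped like the drive, the metal one is meant.

How it is judged:
By the outcome, as a careful person would: the job done as asked, in the order asked, and still so for the second after the job is handed in, while the arm keeps its last pose, push and grip.
It also fails if it takes over 32 s, if anything falls off the work surface, if the arm or the gripper's body presses on something with over 40 N, if the wrist force passes 120 N, or if a joint passes its speed limit or range.

ROBOT

A 6-joint arm with a two-finger parallel gripper is mounted at the origin on the work surface. World frame = base frame: x ahead of the robot, y to its left, z up, the work surface at z = 0. Lengths are in mm, angles in rad, forces in N, time in s.
With the tool pointing down it reaches from about 275 to 825 mm from the base axis. Payload 5.2 kg.
Tool frame: the origin (TCP) lies at the very end of the fingers, on their centre line; the grasp point (between the pads) lies 19 mm behind it; z points along the fingers, y is the direction in which the jaws open and shut (so a half turn about z gives the same grasp; the last joint's range is limited). The gripper opens to 93 mm and grips with 3 to 60 N. Pads are 15 mm wide; open, the fingers measure 128 mm over their backs; the gripper's body (75 mm by 188 mm) begins 65 mm behind the grasp point.
Start: joints at [-1.421, 0.259, 1.535, -0, 1.348, -0.203], TCP at [190.061, -516.122, 218.653] pointing down, gripper open.
Joint ranges: [-3.14, 3.14], [-0.91, 2.08], [0.19, 2.58], [-1.22, 4.36], [0.22, 2.71], [-3.12, 3.12]. Speed limits (rad/s): [2.57, 2.57, 3.14, 3.14, 3.14, 3.14].

INTERFACE

Orientations are given as [roll, pitch, yaw] about the fixed x, y, z axes, in that order (R = Rz(yaw) Ry(pitch) Rx(roll)).
In Python, from bench import robot gives the robot as it stands. The module is installed in compiled form; this text tells all that it offers. Calls block until the motion is done:
- robot.move_ptp(position, orientation): joint-space move of the TCP to a pose.
- robot.move_linear(position, ori=None, speed=150, f_stop=None): straight line of the TCP; ori=None keeps the orientation; speed is the mean speed in mm/s. With f_stop (N) it stops when the force on the tool has changed by that much, and returns True; else False.
- robot.move_j(angles): joint-space move.
- robot.move_gripper(opening): opening from 0.0 (shut) to 1.0 (fully open); the grip force is fixed at half the most; returns when the fingers have stopped.
- robot.sleep(seconds).
- robot.inverse_kinematics(position, orientation): joint angles nearest the present ones, or None.
- robot.get_image(name): name is "side" or "top"; returns a dict with "img" (420x560x3 uint8, blue, green, red), "fovy" (degrees; the focal length in pixels is half the picture's height over the tangent of half this angle, whatever the lens; pixels are square), "cx", "cy" (the principal point, pixels), "eye" and "orientation" of the camera in the world. Camera axes: x right, y down, z forward; pixel columns grow to the right and rows downward; lengths in mm; the calibration is good to about 2 mm. A picture is of the moment at which its call begins. There is no depth.
A pose or a line that the arm cannot do raises robot.MotionError and nothing moves.
- robot.hand_in(): hands the job in, once; it reports no verdict.
Readings, each from a call of its own:
- robot.current_t(): time.
- robot.current_qpos(): joint angles.
- robot.current_joint_vel(): joint speeds.
- robot.current_joint_efforts(): joint torques, N m.
- robot.current_tcp_pos(): TCP position.
- robot.current_eef_rot(): TCP orientation.
- robot.current_contact_force(): force on the tool from outside, world axes, zero at the start.
- robot.current_ft_torque(): the same for the moment, N m.
- robot.current_gripper_width(): opening from 0.0 (shut) to 1.0 (fully open).
Only numpy, scipy, OpenCV 4.12 (cv2) and the standard library are available. Lean on these libraries where they do the work, as an engineer would, in place of code of your own. Each camera call takes 0.05 s, during which the arm holds its last target. There are 200 camera calls.

## Working session

There is one attempt and no reset: what is moved stays moved. The work goes in short steps, each a Python script; the robot and the scene stay as the last script left them, time stands still between calls to the robot, and variables do not carry over. Pictures are saved under pics/ and viewed, about 8 in all and at most 12, crops included, and the job is handed in when it is done.

```bash
mkdir -p pics; cat > h.py <<'E'
import numpy as np, cv2
from bench import robot
from scipy.spatial.transform import Rotation as R
def cam(n,f):
    d=robot.get_image(n); cv2.imwrite('pics/'+f,d['img']); return d
def f(d): return d['img'].shape[0]/2/np.tan(np.radians(d['fovy'])/2)
def rot(d):
    o=np.array(d['orientation'],float); return o if o.shape==(3,3) else R.from_euler('xyz',o).as_matrix()
def ray(d,u,v):
    k=f(d); r=rot(d)@np.array([(u-d['cx'])/k,(v-d['cy'])/k,1]); return np.array(d['eye'],float),r
def onz(d,u,v,z):
    e,r=ray(d,u,v); return e+r*(z-e[2])/r[2]
def proj(d,p):
    c=rot(d).T@(np.array(p,float)-np.array(d['eye'])); return np.array([d['cx'],d['cy']])+f(d)*c[:2]/c[2]
E
python3 - <<'E'
from h import *
for n in('top','side'):
    d=cam(n,n+'0.png'); print(n,d['fovy'],d['cx'],d['cy'],d['eye'],d['orientation'])
print(robot.current_t(), robot.current_eef_rot(), proj(d,robot.current_tcp_pos()))
E
```

```text
top 53.368667355566245 278.5525361498483 214.5243625010319 [ 395.67810022  -29.78350893 1024.36246331] [-2.96655968  0.01723643 -1.57586647]
side 56.166340797894215 282.79830053644497 213.4712726091693 [-32.77937729 689.64227142 726.26542567] [-2.16370853 -0.02125524 -2.44122279]
0.1 [-3.14001971e+00 -3.08763470e-04  3.52823563e-01] [482.35993739 158.85496058]
```

View pics/top0.png

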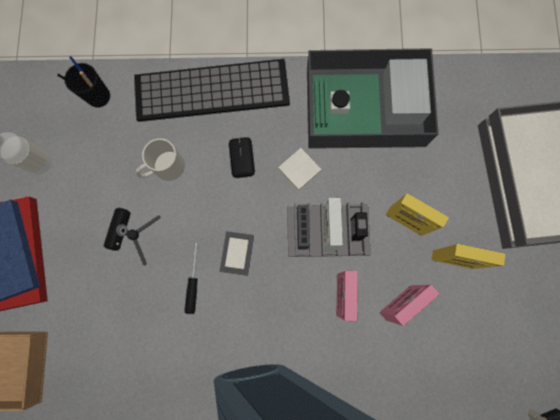

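View pics/side0.png

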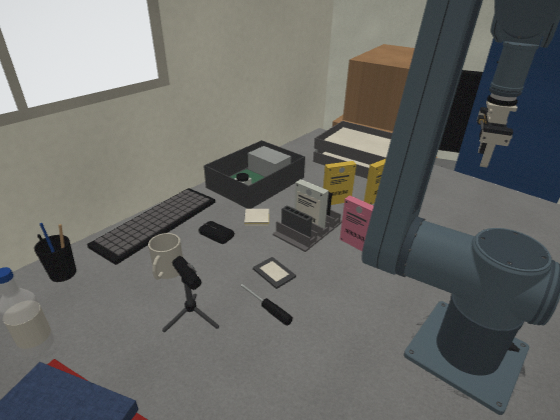

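The top view shows the rack around (330,230). The drive is probably the bright slab at (335,222), the switch is at (303,227) and the adapter at (361,227). The webcam stand is at about (130,235) with its head at (117,229). The side view shows the drive's pale face at (312,200) and the webcam at (187,275). I'll zoom in on both.

```bash
python3 - <<'E'
from h import *
t=cv2.imread('pics/top0.png'); s=cv2.imread('pics/side0.png')
r=lambda im,x,y,w,h,k: cv2.resize(im[y:y+h,x:x+w],None,fx=k,fy=k,interpolation=cv2.INTER_CUBIC)
a=np.hstack([r(t,282,195,100,75,4),r(t,95,195,100,75,4)]); b=np.hstack([r(s,265,170,100,75,4),r(s,150,250,100,75,4)])
cv2.imwrite('pics/z.png',np.vstack([a,b]))
E
```

```text
(no output)
```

View pics/z.png

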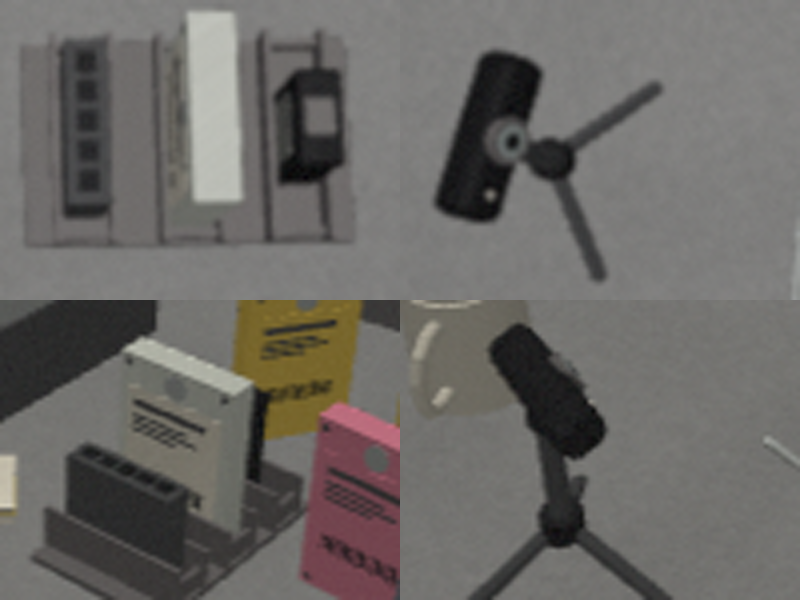

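```bash
cat > m.py <<'E'
from h import *
t=cv2.imread('pics/top0.png'); d=robot.get_image('top'); s=robot.get_image('side')
m=cv2.inRange(t,(150,150,150),(255,255,255)); m[:190]=0;m[255:]=0;m[:,:320]=0;m[:,350:]=0
c=max(cv2.findContours(m,0,2)[0],key=cv2.contourArea)
P=np.array([onz(d,*p[0],155)[:2] for p in c],np.float32)
(cx,cy),sz,a=cv2.minAreaRect(P); print('drive',cx,cy,sz,a)
# webcam head: dark blob in the top view
g=t.max(2); m=cv2.inRange(g,0,55); m[:200]=0;m[255:]=0;m[:,:95]=0;m[:,131:]=0
m=cv2.morphologyEx(m,cv2.MORPH_OPEN,np.ones((5,5)))
c=max(cv2.findContours(m,0,2)[0],key=cv2.contourArea)
P=np.array([onz(d,*p[0],155)[:2] for p in c],np.float32)
r=cv2.minAreaRect(P); print('head',r)
v=cv2.fitLine(P,cv2.DIST_L2,0,.01,.01).ravel(); print('line',v,np.degrees(np.arctan2(v[1],v[0])))
for z in(145,150,155): print('lens top',onz(d,122.5,230.3,z).round(1),'side',onz(s,191,267,z).round(1))
print('stand base top',onz(d,132.5,234.5,70),'side',onz(s,190,306,20))
E
python3 m.py
```

```text
drive 535.2158203125 -134.35787963867188 (98.3946304321289, 24.84747314453125) 0.6750837564468384
head ((521.6538696289062, 326.6994323730469), (33.46194076538086, 87.6461181640625), 75.41458129882812)
line [ 9.5863402e-01 -2.8464153e-01  5.2483447e+02  3.2837326e+02] -16.53742
lens top [519.8 318.3 145. ] side [528.3 315.9 145. ]
lens top [519.  316.4 150. ] side [523.5 319.1 150. ]
lens top [518.3 314.4 155. ] side [518.7 322.3 155. ]
stand base top [520.35041517 324.1307679   70.        ] side [542.42488871 324.63456668  20.        ]
```

```bash
cat > plan.py <<'E'
from h import *
D=np.array([535.5,-134.4]); yaw=np.radians(0.7); ZT=122
lens=np.array([519.5,316,150]); yawc=np.radians(74.5); p=np.radians(25)
hx=np.array([np.cos(yawc),np.sin(yawc),0])
L=-np.cos(p)*hx+[0,0,np.sin(p)]; U=np.sin(p)*hx+[0,0,np.cos(p)]
def target(dist=150,side=0,up=0,grip=ZT-8):
    Rd=np.c_[np.cross(-L,U),-L,U]
    lab=lens+dist*L+up*U+side*Rd[:,0]
    org=lab-Rd@[0,13,73.5]
    return org+grip*U, R.from_matrix(Rd@np.diag([1,-1,-1])).as_euler('xyz'), org, lab
down=[np.pi,0,yaw]
E
python3 - <<'E'
from plan import *
P,o,org,lab=target(); print(P,o,org,lab)
for pos,ori in(([*D,190],down),([*D,ZT],down),([*D,ZT+155],down),(P,o)): print(robot.inverse_kinematics(pos,ori))
robot.move_ptp([*D,210],down); robot.move_gripper(0.65); robot.move_linear([*D,165],speed=100)
t=cam('top','t1.png'); s=cam('side','s1.png')
Rd=R.from_euler('z',yaw).as_matrix()
im=[]
for d,(x,y) in((t,(280,170)),(s,(250,130))):
    i=d['img'].copy()
    i=cv2.resize(i[y:y+110,x:x+130],None,fx=6,fy=6,interpolation=cv2.INTER_CUBIC)[:,:780]
    for a in(-51,51):
        for b in(-13,13):
            q=proj(d,Rd@[a,b,0]+[*D,155]); cv2.circle(i,tuple(int(w) for w in (q-[x,y]+.5)*6),4,(0,0,255),1)
    im.append(cv2.resize(i,None,fx=.5,fy=.5))
cv2.imwrite('pics/c1.png',np.hstack(im)); print(robot.current_t(),robot.current_tcp_pos())
E
```

```text
[484.59542657 190.13817428 255.59224204] [ 2.70526034  0.         -0.27052603] [471.72028732 143.71192199 152.27315432] [483.16996681 184.99813246 213.39273926]
[-4.47958526e-01  2.83120845e-01  1.57382699e+00 -4.44089210e-16
  1.28464482e+00  1.11062050e+00]
[-4.47958526e-01  3.45600313e-01  1.66456079e+00 -4.44089210e-16
  1.13143155e+00  1.11062050e+00]
[-4.47958526e-01  2.30481036e-01  1.43001926e+00 -4.44089210e-16
  1.48109236e+00  1.11062050e+00]
[ 0.3952827   0.39423302  1.33594185 -0.34110822  1.68494964  2.24446679]
3.4917 [ 536.09349367 -134.65607067  165.8507659 ]
```

View pics/c1.png

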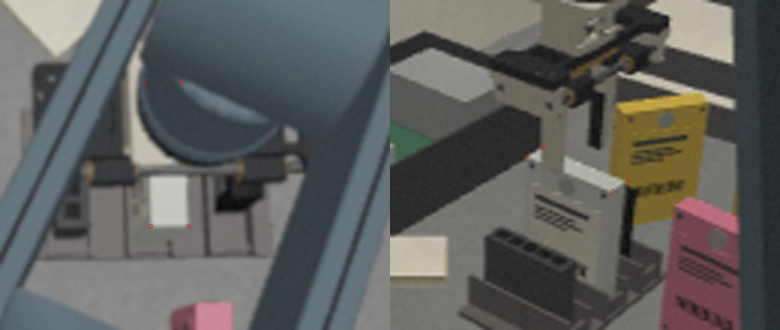

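The predicted top corners (red dots) match the drive within about 1 px in both views, and the fingers straddle it. Gripping and lifting now.

```bash
python3 - <<'E'
from plan import *
print(robot.move_linear([*D,ZT],down,speed=60,f_stop=8))
robot.move_gripper(0.0); print('w',robot.current_gripper_width()*93,robot.current_tcp_pos(),robot.current_contact_force())
print(robot.move_linear([*D,ZT+60],speed=60,f_stop=25), robot.current_contact_force())
robot.move_linear([*D,ZT+160],speed=100)
print('w',robot.current_gripper_width()*93,robot.current_tcp_pos(),robot.current_contact_force(),robot.current_ft_torque(),robot.current_t())
s=cam('side','s2.png'); cv2.imwrite('pics/s2c.png',cv2.resize(s['img'][60:300,130:430],None,fx=2,fy=2))
E
```

```text
False
w 25.99946726565482 [ 535.58666667 -134.46385543  122.11259369] [ 0.43194749 -0.55529978 -0.2770262 ]
False [ 0.17361354  0.06706267 -5.38330155]
w 25.954800379480016 [ 535.06787734 -134.22426413  281.1432488 ] [ 0.30364688  0.93265268 -5.26405138] [0.0531253  0.01625133 0.04354317] 7.3083
```

View pics/s2c.png

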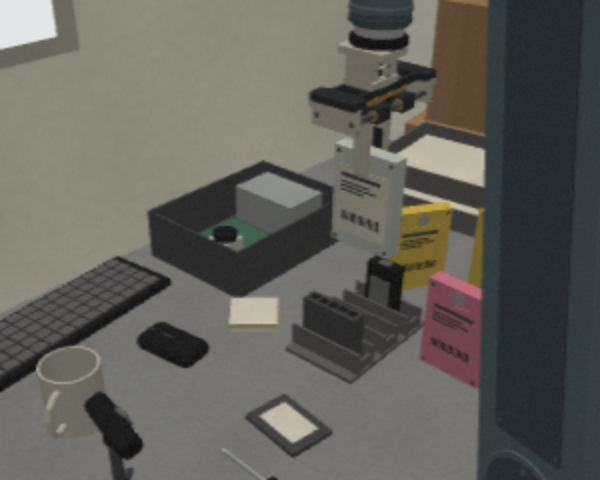

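The drive is out of its slot, hanging straight and gripped at 26 mm with 5.3 N of weight. Next I move it to a standoff and then to the final pose.

```bash
python3 - <<'E'
from plan import *
P,o,_,_=target(240); P2,o2,_,_=target(150)
robot.move_linear(P+[0,0,15],o,speed=110)
robot.move_linear(P2,o2,speed=60); robot.sleep(.3)
print('w',robot.current_gripper_width()*93,robot.current_tcp_pos()-P2,robot.current_contact_force(),robot.current_t())
t=cam('top','t3.png'); s=cam('side','s3.png')
c=[cv2.resize(d['img'][y:y+150,x:x+140],None,fx=2.8,fy=2.8,interpolation=cv2.INTER_CUBIC) for d,x,y in((t,90,150),(s,140,180))]
cv2.imwrite('pics/c3.png',np.hstack(c))
# predicted drive corners vs lens
for n,d in(('top',t),('side',s)): print(n,'lens',proj(d,lens),'label',proj(d,target()[3]))
E
```

```text
w 25.806771262754705 [-0.00934083 -0.08222066  0.09054018] [ 0.36964151 -0.76056662 -5.1194355 ] 11.925
top lens [122.67765447 230.08763073] label [175.66995263 243.54956073]
side lens [193.32358188 267.09524289] label [247.01653763 223.56243177]
```

View pics/c3.png

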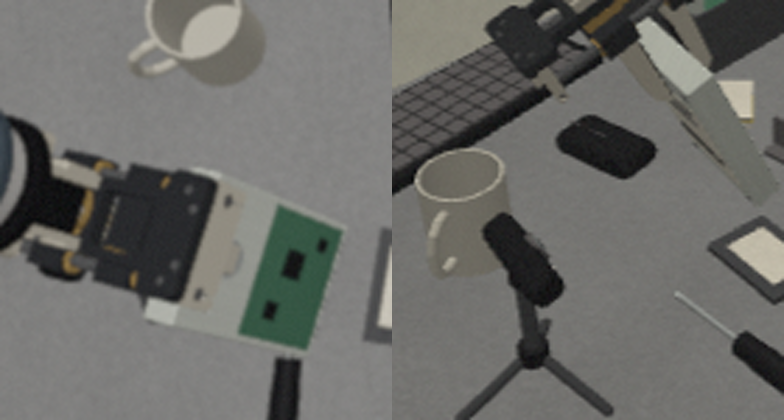

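```bash
python3 - <<'E'
from plan import *
t=robot.get_image('top'); s=robot.get_image('side')
P,o,org,lab=target(); Rd=np.c_[np.cross(-L,U),-L,U]
for a in(-51,51):
  for b in(-13,13):
    for c in(0,147):
      q=org+Rd@[a,b,c]; print((a,b,c),proj(t,q).round(1),proj(s,q).round(1))
z=np.array([0,0,0.])
t0=cv2.imread('pics/top0.png')
def tri(pt,ps):
    e1,r1=ray(t,*pt); e2,r2=ray(s,*ps); k=np.linalg.lstsq(np.c_[r1,-r2],e2-e1,rcond=None)[0]
    a,b=e1+r1*k[0],e2+r2*k[1]; return ((a+b)/2).round(1),np.linalg.norm(a-b).round(1)
print(tri((122.5,230.3),(191.5,267.3)))
r=lambda im,x,y,w,h,k: cv2.resize(im[y:y+h,x:x+w],None,fx=k,fy=k,interpolation=cv2.INTER_CUBIC)
i=np.hstack([r(t0,100,200,40,56,10),r(s['img'],168,248,40,56,10)]); i=cv2.convertScaleAbs(i,alpha=1.8)
for q,x in((proj(t,lens)-[100,200],0),(proj(s,lens)-[168,248],400)):
    cv2.circle(i,(int((q[0]+.5)*10+x),int((q[1]+.5)*10)),5,(0,0,255),2)
cv2.imwrite('pics/lens.png',i)
E
```

```text
(-51, -13, 0) [200.4 277.1] [279.6 246.7]
(-51, -13, 147) [151.3 265.7] [255.3 205.9]
(-51, 13, 0) [190.7 274.3] [270.9 254. ]
(-51, 13, 147) [140.8 262.6] [245.4 213.8]
(51, -13, 0) [214.6 229.7] [256.5 224.9]
(51, -13, 147) [169.1 210.5] [231.4 184.7]
(51, 13, 0) [204.9 227.6] [248.4 231.5]
(51, 13, 147) [158.5 208.3] [222.1 191.9]
(array([520.6, 317.9, 149.4]), np.float64(3.7))
```

View pics/lens.png

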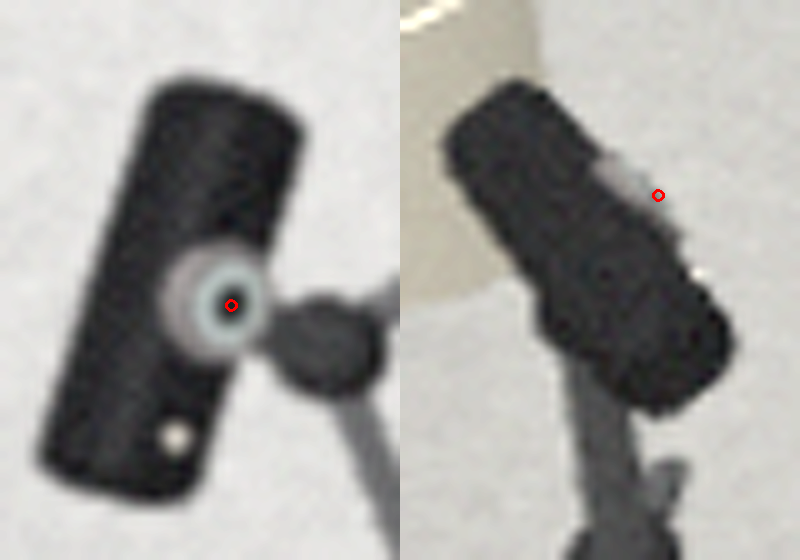

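```bash
python3 - <<'E'
from plan import *
t=robot.get_image('top')
for a,b in(((150,100),(40,440)),((303,140),(200,480)),((225,80),(120,500))):
    A,B=[onz(t,100+p[0]/10-.5,200+p[1]/10-.5,150)[:2] for p in(a,b)]; v=A-B; print(np.degrees(np.arctan2(v[1],v[0])),np.linalg.norm(v))
E
```

```text
-14.408082969933481 75.39942581922821
-13.671212469444333 74.86553408971432
-10.57940160009791 91.63893933399817
```

```bash
sed -i 's/radians(74.5)/radians(75.6)/; s/\[519.5,316,150\]/[519.8,316.8,150]/' plan.py; python3 - <<'E'
from plan import *
P,o,_,lab=target(150); robot.move_linear(P,o,speed=15); robot.sleep(.5)
print(robot.current_tcp_pos()-P,robot.current_eef_rot()-o,robot.current_gripper_width()*93,robot.current_contact_force(),np.abs(robot.current_joint_vel()).max(),robot.current_t())
t=cam('top','t4.png'); s=cam('side','s4.png'); print(proj(s,lab))
cv2.imwrite('pics/s4c.png',np.hstack([d['img'][100:400,0:390] for d in(t,s)]))
E
```

```text
[-0.02880628 -0.03781603 -0.00677651] [-1.00161122e-04  3.66579249e-05 -7.16891100e-05] 25.906133068927097 [-0.36341025 -0.21204283 -5.4832902 ] 0.0021813621181060875 13.0083
[246.07539748 223.09996223]
```

View pics/s4c.png

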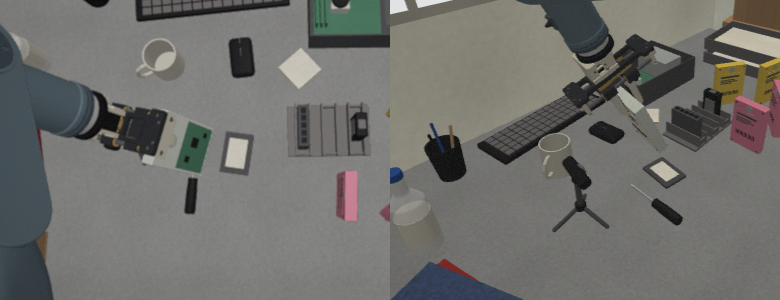

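The pictures show the drive held square in front of the webcam with the circuit board facing away from it. The rack, the other parts and the webcam look undisturbed, so I'm handing in.

```bash
python3 -c "
from bench import robot
robot.hand_in(); print(robot.current_t(), robot.current_gripper_width()*93)"
```

```text
the job is handed in; nothing more can be done
the job is handed in; nothing more can be done
```

I drew the metal drive straight up out of the middle slot. It is now held upright and still, with its label facing the webcam, 150 mm from the estimated lens centre and leaned 25° to be square to the view. I handed the job in just after 13.0 s on the robot's clock.

**Last checks before hand-in:**
- **Position:** the tool was within 0.05 mm and 0.0001 rad of its target.
- **Grip:** the jaw opening was 25.9 mm, against a 26 mm drive, and the tool carried about 5.5 N.
- **Stillness:** joint speeds were near zero.
- **Surroundings:** in both pictures the webcam, the rack and the other things look undisturbed.

**Where measurements disagreed:**
- **Webcam heading:** my estimates ranged over about 3° (I left out one rough 10.6° reading), so I used 75.6°.
- **Lens position:** the two camera views disagreed by 3.7 mm, and I took an in-between value. Centring and squareness should be good to a few mm and 1–2°.
- **Drive in the gripper:** at the first hold pose, the visible corners were within about 2 px of prediction. The exception was the circuit board's edge, which looks set in slightly from the drive's edge. I made one small correction after that and checked it only by eye.

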